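# Lock the hold-down plate of a sloping clamping jig

## Task

Two wooden strips lie in the sloping jig: swing the jig's hinged aluminium hold-down plate fully shut over them, then take the hammer-head bolt from its wooden holder, drop it through the plate's slot until its collar sits flat on the plate, and twist it a quarter turn so that its head locks across the slot under the bed. Let go of it, and leave the glue bottle, the offcut and the screwdriver where they are.

Things in the scene. Friction and masses are not known exactly. Their poses are not given: they have to be found in the camera images.
- jig: Fixed blue-painted jig, 200 mm deep, 190 mm wide; origin on the table about under the slot. Its bed slopes 30 degrees, low edge to the robot side (-x). Two fixed wooden strips, 10 mm thick, lie on the bed, one below and one above the slot on the slope, 24 mm clear of the slot's centre line; their ends stick out at the sides.
- bed: The jig's fixed steel bed, 8 mm thick; origin mid low edge, on its upper face. Axes: x up the slope, y level, z out of the bed (30 degrees from vertical). Opening through it: 22 mm (x) by 46 mm (y), centred 80 mm up the slope, straight under the plate's slot when that is shut; free space below. The shut plate's underside is 10 mm above the bed (strips between).
- slot (a point): Fixed point, about 106 mm above the table: centre of the slot, in the plane of the hold-down plate's outer face when shut (18 mm above the bed's face). Axes as the bed's: x up the slope, y level along the slot, z out of the bed. The slot in the shut plate is 26 mm (x) by 50 mm (y), through 8 mm (z -8 to 0); the bed's opening follows at z -26 to -18.
- hinge (a point): Fixed point: middle of the hold-down plate's hinge line, at the low edge of the bed, level with the shut plate's underside; axes as the bed's; the hinge line runs along y. The slot point is 80 mm up the slope (x) and 8 mm out (z) from it.
- tab (a point): Point on the moving aluminium plate (8 mm thick, 150 mm wide, 148 mm long): centre of the outer face of the finger tab at its free end, 160 mm from the hinge; the tab is 60 mm wide and ends 178 mm from the hinge. Axes move along: x from hinge to free end, z out of the outer face, the one to push on to shut it (open, it faces the robot side).
- flap (a joint): Angle of the hold-down plate, rad: 0 shut (lying on the strips, parallel to the bed), growing as its free end swings up and towards the robot side; starts at 0.9 to 1.25 (about upright). Stiff friction hinge: stays where it is left; about 2 to 5 N at the tab moves it.
- bolt: Hammer-head bolt, 80 mm tall, 0.15 to 0.3 kg. Origin on its axis at the collar's underside, z up. Black handle bar 16 mm (x) by 70 mm (y), z 6 to 40; steel collar 48 mm diameter, z 0 to 6; neck 14 mm diameter; steel head at the foot 16 mm (x) by 38 mm (y), z -40 to -30, along the handle. Seated, the head is 4 mm clear below the bed and turns freely either way.
- holder: Fixed wooden block, 100 x 100 x 46 mm, origin at the centre of its underside, with an upright through-hole 22 mm (x) by 46 mm (y) in the middle; the bolt stands in it, collar on the block's top.
- glue: White glue bottle, 60 mm diameter, 170 mm tall, standing; origin at the centre of its foot. Bystander.
- offcut: Loose offcut of light wood, 70 x 120 x 36 mm; origin at the centre of its underside. Bystander.
- screwdriver: Screwdriver lying flat. Bystander.
Mind the look-alikes: they are no part of the job. Leave any green or pink look-alike of the bolt alone.

How it is judged:
By the outcome, as a careful person would: the job done as asked, in the order asked, and still so for the second after the job is handed in, with the robot touching nothing.
It also fails if it takes over 67 s, if anything falls off the work surface, if the arm or the gripper's body presses on something with over 40 N, if the wrist force passes 120 N, or if a joint passes its speed limit or range.

## Robot

A 6-joint arm with a two-finger parallel gripper is mounted at the origin on the work surface. World frame = base frame: x ahead of the robot, y to its left, z up, the work surface at z = 0. Lengths are in m, angles in rad, forces in N, time in s.
With the tool pointing down it reaches from about 0.375 to 0.9 m from the base axis. Payload 3.1 kg.
Tool frame: the origin (TCP) lies at the very end of the fingers, on their centre line; the grasp point (between the pads) lies 19 mm behind it (manip.pinch_z is the distance from the TCP to the grasp point, in m); z points along the fingers, y is the line along which they close (so a half turn about z gives the same grasp; the last joint's range is limited). The gripper opens to 85 mm and grips with 20 to 120 N. Pads are 22 mm wide; open, the fingers measure 114 mm over their backs; the gripper's body (76 mm by 85 mm) begins 54 mm behind the grasp point. The pads swing forward as they close: fully open they stand 13 mm farther back than shut.
Start: joints at [0.989, 0.527, 1.433, -0, 1.181, -0.178], TCP at [0.246, 0.575, 0.231] pointing down, gripper open.
Joint ranges: [-3.08, 3.08], [-0.75, 2.2], [0.22, 2.44], [-1.43, 4.57], [0, 2.65], [-2.85, 2.85]. Speed limits (rad/s): [2.79, 2.79, 3.14, 3.14, 3.14, 3.14].

## Interface

Orientations are given as a unit quaternion [x, y, z, w].
In Python, from station import manip gives the robot as it stands.
- The arm moves only by the tool servo_tool, never from a script. Its argument "commands" is one flat list of numbers, 7 for each row, row after row: the shift along the tool's x, y, z each as a share of 500 mm, from -1 to 1, then the turn, a rotation vector about the tool's x, y, z each as a share of 360 degrees, from -1 to 1, then the opening, from -1 (shut) to 1 (fully open). In form: [dx, dy, dz, rx, ry, rz, claw, dx, dy, dz, rx, ry, rz, claw, ...]. A call has 1 to 12 rows; each row shifts and turns the commanded pose from where the row before left it, along the tool's axes as they then stand; what a row does not reach is not made up. A row lasts 1/12 s, in which the tool goes at most 41.7 mm and 7.16 degrees, less where a joint would pass 70% of its speed; a pose out of reach is approached as far as the arm can. A call with a number of a shift or a turn outside -1 to 1 is refused whole. A call with a gripper value outside its range is refused whole. The fingers move at their own pace and stop on an object; "force" is the grip in N (left out, the last holds). Time passes only in rows, so rows that do not move let the fingers close. It gives the time, the measured TCP pose, the force, the opening and the grip force at its end, in the units of the state.
- manip.sense(): the state, without advancing time (a new reading comes with each control period).
- manip.snapshot(name): name is "scene" or "side" or "wrist"; returns a dict with "img" (400x640x3 uint8, red, green, blue), "mtx" (3x3 intrinsics, pixels), "world_to_cam" (4x4, takes a point from world to camera coordinates). Camera axes: x right, y up, looking along -z (the intrinsics and any distortion apply to the point x, -y, -z); pixel columns grow to the right and rows downward; lengths in m; the calibration is good to about 2 mm. A picture is of the moment at which its call begins. There is no depth.
- manip.sign_off(): hands the job in; it is judged then, once.
Trained networks look in a picture, given as the dict that the camera call returned (one of the last four; its "shot" number tells which), for a name from the list of things; names that differ only in an ending like _2 or _b are one class to them, and where a whole thing is asked for, a point or a joint stands for the part that bears it (a point fixed in the world has none). Each returns a list of dicts, best first, with "conf" (0 to 1); they miss things now and then, are a little off and sometimes report something else, mostly with a low value. They report only what shows in the picture. A call takes as long as a camera call. They do not tell look-alikes from the thing itself.
- manip.look_for(picture, query): "box" ([left, top, width, height] in pixels, round what is visible of it).
- manip.silhouettes(picture, query): "pixels" (400x640 bool, what is visible of it) and "box" ([left, top, width, height] in pixels, round what is visible of it).
The state is a dict: "t": time; "q": joint angles; "qd": joint speeds; "tau": joint torques, N m; "tcp_pos": TCP position; "tool_rot": TCP orientation; "force": force on the tool from outside, world axes, zero at the start; "ft_torque": the same for the moment, N m; "finger_gap": opening from 0.0 (shut) to 1.0 (fully open); "gripper_force": force on a finger pad.
Only numpy, scipy, OpenCV 4.12 (cv2) and the standard library are available. Lean on these libraries where they do the work, as an engineer would, in place of code of your own. Each camera call takes 0.05 s, during which the arm holds its last target. There are 200 camera calls.

## Working session

There is one attempt and no reset: what is moved stays moved. The work goes in short steps, Python scripts to look and compute and a tool call to move; the robot and the scene stay as the last step left them, time stands still between calls to the robot, and variables do not carry over. Pictures are saved under pics/ and viewed, at most 10 in all, crops included, and the job is handed in when it is done.

Besides the shell and the picture viewer there is one more tool, called as a command line: name --argument value ..., lists and objects as JSON in quotes. servo_tool: Moves the arm, as the interface text tells. Its arguments: {"type":"object","properties":{"commands":{"type":"array"},"force":{"type":"number"}},"required":["commands"]}

```bash
ls; mkdir -p pics; cat > h.py <<'E'
import numpy as np, cv2
from station import manip
from scipy.spatial.transform import Rotation as R
def proj(s,P):
    P=np.atleast_2d(P); c=(s["world_to_cam"]@np.c_[P,np.ones(len(P))].T)[:3]
    c=np.array([c[0],-c[1],-c[2]]); u=s["mtx"]@c; return (u[:2]/u[2]).T
def ray(s,px):
    T=np.linalg.inv(s["world_to_cam"]); d=np.linalg.solve(s["mtx"],[px[0],px[1],1.]); d=np.array([d[0],-d[1],-d[2]])
    d=T[:3,:3]@d; return T[:3,3],d/np.linalg.norm(d)
def onz(s,px,z):
    o,d=ray(s,px); return o+d*(z-o[2])/d[2]
def tri(obs):
    A=0;b=0
    for s,px in obs:
        o,d=ray(s,px); M=np.eye(3)-np.outer(d,d); A=A+M; b=b+M@o
    X=np.linalg.solve(A,b); return X,[np.round(proj(s,X)[0]-px,1) for s,px in obs]
E
python3 - <<'E'
from h import *
S={n:manip.snapshot(n) for n in("scene","side")}
for n,s in S.items():
    cv2.imwrite(f"pics/{n}0.png",s["img"][...,::-1])
    print(n,np.linalg.inv(s["world_to_cam"])[:3,3].round(3), s.keys())
    for q in("jig","bolt","holder","tab","glue","offcut","screwdriver"):
        print(q,[(np.round(r["box"]).tolist(),round(r["conf"],2)) for r in manip.look_for(s,q)][:4])
E
```

```text
pics
scene [0.982 0.533 1.061] dict_keys(['img', 'mtx', 'world_to_cam', 'shot'])
jig [([312.0, 199.0, 81.0, 99.0], 0.95), ([237.0, 226.0, 38.0, 42.0], 0.36)]
bolt [([244.0, 165.0, 18.0, 23.0], 0.81), ([274.0, 147.0, 25.0, 17.0], 0.78), ([256.0, 128.0, 14.0, 22.0], 0.62), ([314.0, 125.0, 14.0, 23.0], 0.54)]
holder []
tab [([362.0, 195.0, 34.0, 70.0], 0.77)]
glue [([392.0, 308.0, 26.0, 35.0], 0.77)]
offcut [([236.0, 226.0, 41.0, 40.0], 0.65)]
screwdriver [([391.0, 306.0, 27.0, 38.0], 0.52), ([342.0, 177.0, 28.0, 13.0], 0.5)]
side [ 0.137 -0.739  0.732] dict_keys(['img', 'mtx', 'world_to_cam', 'shot'])
jig [([259.0, 137.0, 79.0, 101.0], 0.93)]
bolt [([410.0, 258.0, 19.0, 41.0], 0.71), ([410.0, 323.0, 22.0, 47.0], 0.71), ([287.0, 310.0, 28.0, 51.0], 0.71), ([354.0, 282.0, 38.0, 34.0], 0.7)]
holder [([335.0, 284.0, 68.0, 63.0], 0.69)]
tab [([261.0, 137.0, 16.0, 73.0], 0.68)]
glue [([264.0, 122.0, 17.0, 44.0], 0.58)]
offcut [([378.0, 201.0, 48.0, 38.0], 0.66)]
screwdriver [([246.0, 267.0, 48.0, 19.0], 0.9), ([337.0, 287.0, 63.0, 60.0], 0.64), ([262.0, 136.0, 72.0, 95.0], 0.31)]
```

```bash
python3 -c "
from h import *
a=cv2.imread('pics/scene0.png');print(a.shape); print(manip.sense())"
```

```text
(400, 640, 3)
{'t': 0.8, 'q': array([ 9.88482908e-01,  5.27518004e-01,  1.43270227e+00,  2.94507281e-05,
        1.18140167e+00, -1.78530638e-01]), 'qd': array([ 0.00101687, -0.00079999, -0.00068114,  0.00076219,  0.00068957,
        0.00174584]), 'tau': array([-2.73619235e-04, -4.42259645e+01, -1.78415823e+01, -3.75372074e-04,
        7.28338873e-04,  6.01557801e-06]), 'tcp_pos': array([0.24553206, 0.57472552, 0.2312986 ]), 'tool_rot': array([ 2.00528140e-01,  9.79687943e-01, -8.53991361e-06, -1.80869765e-05]), 'force': array([-0.31639748,  0.27220551,  0.44840541]), 'ft_torque': array([ 0.0482137 ,  0.01893545, -0.02169334]), 'gripper_force': 0.0, 'finger_gap': 1.0007976087075037}
```

View pics/scene0.png

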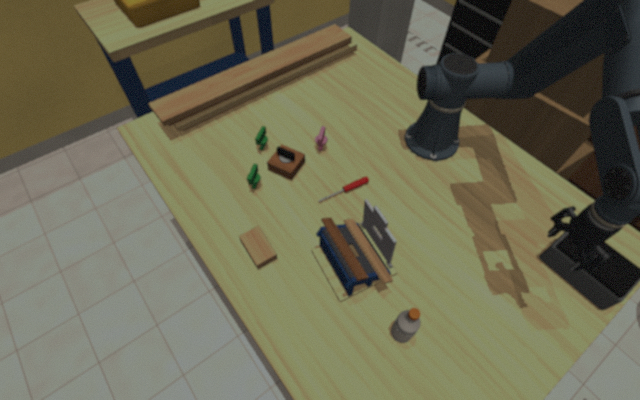

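View pics/side0.png

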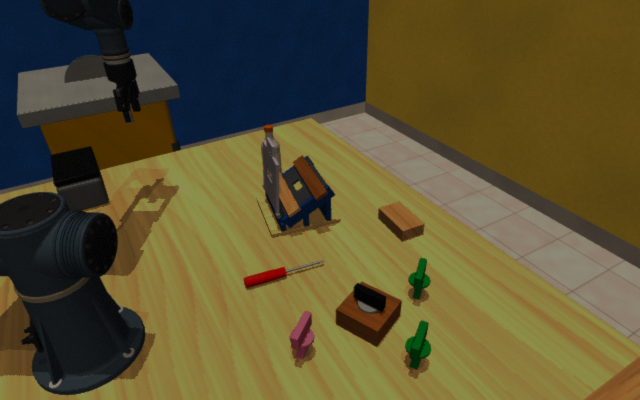

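The scene view shows the jig at (350,250) with its plate standing up at (380,235), and the holder with the black-handled bolt at (286,160). Green look-alikes are at (254,175) and (262,138), a pink one at (320,138). The side view agrees: jig (298,190), bolt (370,297), screwdriver (283,273).

```bash
python3 - <<'E'
from h import *
a=manip.snapshot("scene");b=manip.snapshot("side")
print(a["mtx"].round(1).tolist())
X={}
for n,pa,pb in [("bolt handle",(286,153),(370,297)),("jig",(350,250),(298,190)),("glue cap",(414,314),(268,128)),("offcut",(258,243),(401,216))]:
    x,r=tri([(a,pa),(b,pb)]); print(n,x.round(3),r)
for n,c in(("glue",(402,335)),("sd handle",(355,185)),("sd tip",(322,200)),("pink",(320,148)),("g1",(254,185)),("g2",(260,147))): print(n,onz(a,c,0.01).round(3))
for s,n,c in((a,"scene",(240,110,190,240)),(b,"side",(230,110,210,250))):
    x,y,w,h=c; im=s["img"][y:y+h,x:x+w,::-1]
    im=cv2.resize(im,None,fx=2.4,fy=2.4,interpolation=cv2.INTER_CUBIC); im=np.clip(im*1.6,0,255).astype(np.uint8)
    cv2.imwrite(f"pics/{n}1.png",im)
A=cv2.imread("pics/scene1.png");B=cv2.imread("pics/side1.png");m=min(len(A),len(B));
E=np.zeros((600,960,3),np.uint8);E[:A.shape[0],:A.shape[1]]=A;E[:B.shape[0],A.shape[1]:A.shape[1]+B.shape[1]]=B
E=cv2.resize(E,(800,500));cv2.imwrite("pics/both1.png",E)
E
```

```text
[[372.2, 0.0, 318.8], [0.0, 372.2, 205.8], [0.0, 0.0, 1.0]]
bolt handle [ 0.525 -0.232  0.069] [array([-0.5, -0. ]), array([-0.9, -0. ])]
jig [0.589 0.201 0.075] [array([ 1.3, -0.2]), array([1.3, 0.2])]
glue cap [0.615 0.457 0.162] [array([ 0., -0.]), array([0., 0.])]
offcut [ 0.789 -0.006  0.035] [array([-0.5, -0. ]), array([-0.5,  0. ])]
glue [0.622 0.465 0.01 ]
sd handle [ 0.387 -0.007  0.01 ]
sd tip [ 0.52  -0.026  0.01 ]
pink [ 0.379 -0.22   0.01 ]
g1 [ 0.671 -0.221  0.01 ]
g2 [ 0.557 -0.36   0.01 ]
```

```bash
cat >> h.py <<'E'
def rows(p,Rt,claw,pc=None,Rc=None,vmax=.035,wmax=6.5):
    st=manip.sense()
    pc=st["tcp_pos"] if pc is None else np.array(pc); Rc=R.from_quat(st["tool_rot"]) if Rc is None else Rc
    pr=Rc.inv().apply(np.array(p)-pc); rv=(Rc.inv()*Rt).as_rotvec()
    n=max(1,int(np.ceil(max(np.linalg.norm(pr)/vmax,np.degrees(np.linalg.norm(rv))/wmax))))
    d=R.from_rotvec(rv/n); M=sum((d**k).as_matrix() for k in range(n)) if n>1 else np.eye(3)
    v=np.linalg.solve(M,pr)
    print(n,"rows of",np.round(np.r_[v/.5,rv/n/(2*np.pi),claw],4).tolist())
def down(yaw): # tool z down, tool y along world angle yaw
    y=np.array([np.cos(yaw),np.sin(yaw),0]);z=np.array([0,0,-1.]);return R.from_matrix(np.c_[np.cross(y,z),y,z])
E
python3 - <<'E'
from h import *
w=manip.snapshot("wrist");st=manip.sense();Rt=R.from_quat(st["tool_rot"])
T=np.linalg.inv(w["world_to_cam"]);print("cam in tool",Rt.inv().apply(T[:3,3]-st["tcp_pos"]).round(3),"look dir in tool",Rt.inv().apply(-T[:3,2]).round(3),w["mtx"].round(0).tolist())
print(Rt.as_matrix().round(2))
rows((0.42,0.2,0.36),Rt,-1)
rows((0.42,0.2,0.36),down(np.pi/2),-1)
E
```

```text
cam in tool [ 0.076  0.    -0.143] look dir in tool [-0.297  0.001  0.955] [[347.0, 0.0, 314.0], [0.0, 347.0, 198.0], [0.0, 0.0, 1.0]]
[[-0.92  0.39 -0.  ]
 [ 0.39  0.92  0.  ]
 [ 0.    0.   -1.  ]]
13 rows of [-0.0473, -0.0425, -0.0198, 0.0, 0.0, 0.0, -1.0]
13 rows of [-0.0389, -0.0508, -0.0198, 0.0, -0.0, -0.0049, -1.0]
```

View pics/both1.png

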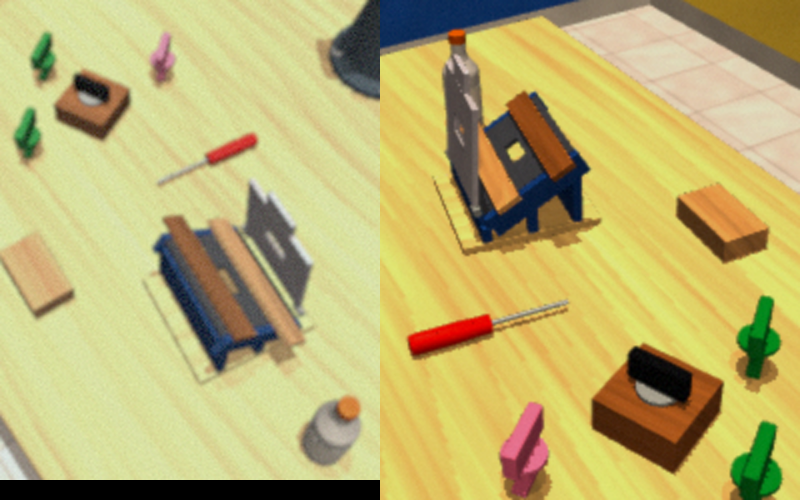

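The crops confirm the layout: the plate stands about upright on the robot side of the jig, and the bolt's black handle lies roughly diagonal in the image. I'm moving the wrist camera over the jig.

servo_tool --commands '[-0.0543, -0.0351, -0.0213, 0, 0, 0, -1, -0.0543, -0.0351, -0.0213, 0, 0, 0, -1, -0.0543, -0.0351, -0.0213, 0, 0, 0, -1, -0.0543, -0.0351, -0.0213, 0, 0, 0, -1, -0.0543, -0.0351, -0.0213, 0, 0, 0, -1, -0.0543, -0.0351, -0.0213, 0, 0, 0, -1, -0.0543, -0.0351, -0.0213, 0, 0, 0, -1, -0.0543, -0.0351, -0.0213, 0, 0, 0, -1, -0.0543, -0.0351, -0.0213, 0, 0, 0, -1, -0.0543, -0.0351, -0.0213, 0, 0, 0, -1, -0.0543, -0.0351, -0.0213, 0, 0, 0, -1, -0.0543, -0.0351, -0.0213, 0, 0, 0, -1]'

```text
t: 1.95
tcp_pos: [0.4629, 0.2516, 0.3598]
tool_rot: [0.201, 0.98, 0.0, 0.0]
force: [0.3, -0.7, -1.2]
finger_gap: 0.002
gripper_force: 0.0
```

servo_tool --commands '[-0.0543, -0.0351, -0.0213, 0, 0, 0, -1, -0.0543, -0.0351, -0.0213, 0, 0, 0, -1, 0, 0, 0, 0, 0, 0, -1, 0, 0, 0, 0, 0, 0, -1]'

```text
t: 2.28
tcp_pos: [0.4996, 0.1982, 0.3809]
tool_rot: [0.202, 0.979, 0.0, 0.001]
force: [0.3, -0.6, 0.6]
finger_gap: 0.0
gripper_force: 0.0
```

```bash
python3 - <<'E'
from h import *
w=manip.snapshot("wrist");print(manip.sense()["tcp_pos"],manip.sense()["t"])
cv2.imwrite("pics/w1.png",np.clip(w["img"][...,::-1]*1.4,0,255))
np.savez("w1.npz",img=w["img"],mtx=w["mtx"],world_to_cam=w["world_to_cam"])
E
```

```text
[0.49838651 0.19915105 0.38030007] 2.3333[ WARN:0@0.409] global loadsave.cpp:1063 imwrite_ Unsupported depth image for selected encoder is fallbacked to CV_8U.
```

View pics/w1.png

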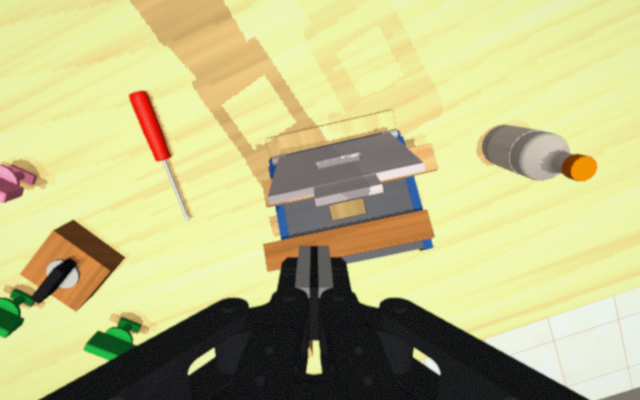

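The wrist picture shows the bed opening about (349,209), the upper strip at (264–434,210–270), the plate's outer face with its slot at (338,160), and the tab at (349,190). The bolt handle runs from (40,298) to (72,265) in the holder at lower left. Next, a zoom on the jig for the model fit.

```bash
python3 - <<'E'
from h import *
im=np.load("w1.npz")["img"][100:280,250:450,::-1]
im=cv2.resize(np.clip(im*1.5,0,255).astype(np.uint8),(800,720),interpolation=cv2.INTER_CUBIC)[40:640]
for k in range(0,800,80): cv2.putText(im,str(250+k//4),(k,10),0,.35,(0,0,255));cv2.line(im,(k,12),(k,18),(0,0,255))
for k in range(0,600,80): cv2.putText(im,str(110+k//4),(0,k+4),0,.35,(0,0,255))
cv2.imwrite("pics/w1c.png",im)
E
```

```text
(no output)
```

View pics/w1c.png

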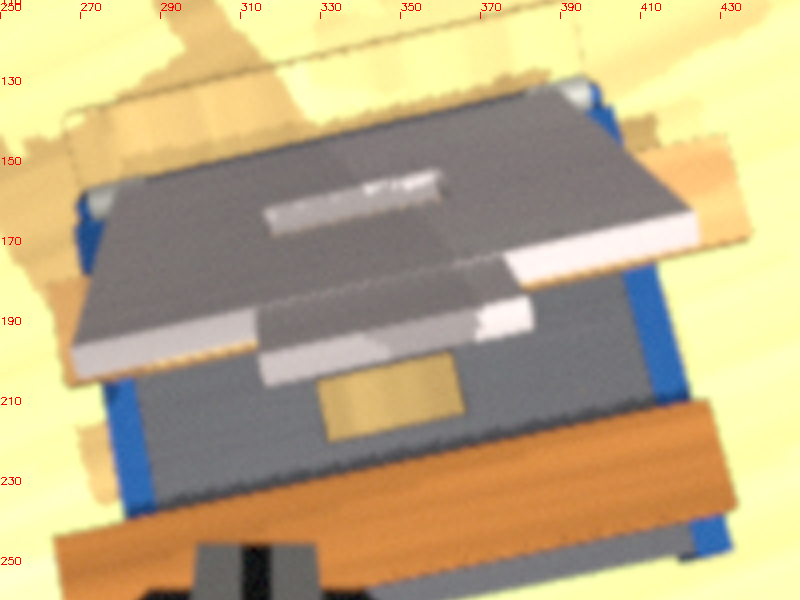

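```bash
cat > jig.py <<'E'
from h import *
from scipy.optimize import least_squares
def frame(p):  # slot pos x,y,z,yaw -> bed rotation
    return R.from_euler("z",p[3])*R.from_euler("y",-np.pi/6)
def bed2w(p,P): return frame(p).apply(np.atleast_2d(P)-[.08,0,.018])+p[:3]
def plate2bed(f,P): return R.from_euler("y",-f).apply(np.atleast_2d(P))+[0,0,.010]
def model(p):
    f,L=p[4],p[5]
    b=[[.069,-.023,0],[.069,.023,0],[.091,.023,0],[.091,-.023,0],[.104,-L,.01],[.104,L,.01]]
    q=[[.148,-.075,.008],[.148,.075,.008],[.178,-.03,.008],[.178,.03,.008],[.067,-.025,.008],[.067,.025,.008]]
    return np.r_[bed2w(p,b),bed2w(p,plate2bed(f,q))]
E
python3 - <<'E'
from jig import *
w=dict(np.load("w1.npz"))
px=np.array([[329.25,205],[362.5,198],[366.5,213],[332,220.5],[263.25,244.25],[427,210],[268,196.75],[422.5,163],[315.5,199.25],[382.5,184.25],[316.25,162.5],[359.25,153]])
for fz in(0,1):
    fun=lambda p:np.r_[(proj(w,model(p))-px).ravel(),((p[2]-.106)/.0005 if fz else 0)]
    s=least_squares(fun,[.58,.2,.106,0,1.0,.1],loss="soft_l1")
    print(s.x.round(4),np.abs(s.fun).max().round(1));print((proj(w,model(s.x))-px).round(1).tolist())
p=s.x;np.save("jig.npy",p)
F=frame(p).as_matrix();print(F.round(3))
print("hinge",bed2w(p,[0,0,.01]).round(4),"tab",bed2w(p,plate2bed(p[4],[.16,0,.008])).round(4),"tabshut",bed2w(p,plate2bed(0,[.16,0,.008])).round(4))
# cross-check in scene view
a=manip.snapshot("scene");b=manip.snapshot("side")
for s in(a,b): print(proj(s,model(p)).round(0).tolist())
E
```

```text
[ 0.5786  0.2114  0.103  -0.1898  0.9739  0.105 ] 8.6
[[-0.7, -0.1], [-0.1, -0.2], [-0.5, 0.8], [-0.2, 0.3], [8.6, -2.1], [5.5, -0.8], [-0.0, 0.1], [0.9, 0.6], [-1.2, -0.6], [-0.2, -0.0], [0.4, 0.3], [-0.5, 0.7]]
[ 0.5776  0.2115  0.1059 -0.19    0.973   0.1051] 8.0
[[-0.8, -0.1], [-0.0, -0.2], [-0.3, 0.9], [-0.3, 0.5], [8.0, -1.8], [6.1, -0.7], [-0.7, 0.2], [1.7, 0.4], [-1.5, -0.5], [0.2, 0.0], [0.2, 0.1], [-0.4, 0.4]]
[[ 0.85   0.189 -0.491]
 [-0.164  0.982  0.094]
 [ 0.5   -0.     0.866]]
hinge [[0.5135 0.2238 0.059 ]] tab [[0.5173 0.2231 0.2191]] tabshut [[0.6456 0.1984 0.1459]]
[[353.0, 242.0], [361.0, 255.0], [355.0, 256.0], [348.0, 243.0], [333.0, 220.0], [369.0, 279.0], [367.0, 198.0], [396.0, 241.0], [376.0, 204.0], [388.0, 222.0], [374.0, 226.0], [383.0, 239.0]]
[[296.0, 191.0], [292.0, 183.0], [298.0, 178.0], [302.0, 186.0], [314.0, 196.0], [292.0, 160.0], [275.0, 165.0], [262.0, 140.0], [271.0, 146.0], [266.0, 137.0], [271.0, 183.0], [267.0, 174.0]]
```

The fit is within about 1 px on the plate and opening, with slot height 103–106 mm against the stated 106. Next, the push path.

```bash
python3 - <<'E'
from jig import *
p=np.load("jig.npy");fw=np.array([np.cos(p[3]),np.sin(p[3]),0])
D=down(np.pi/2+p[3])
C=lambda f:bed2w(p,plate2bed(f,[.163,0,.008]))[0]-.011*fw
pre=C(p[4])-.045*fw
mid=pre+[0,0,.08]
rows(mid,D,-1); rows(pre,D,-1,mid,D)
prev=pre
for f in[p[4]-.0,.8,.6,.4,.2,.08,0,-.02]:
    print(f,C(f).round(3),end=" ");rows(C(f),D,-1,prev,D,vmax=.012); prev=C(f)
E
```

```text
3 rows of [0.0292, 0.0135, 0.0518, -0.0, -0.0001, -0.0113, -1.0]
3 rows of [0.0, 0.0, 0.0533, 0.0, 0.0, 0.0, -1.0]
0.9729681871182918 [0.507 0.225 0.222] 4 rows of [-0.0225, 0.0, 0.0, 0.0, 0.0, 0.0, -1.0]
0.8 [0.534 0.22  0.219] 3 rows of [-0.0187, 0.0, 0.0021, 0.0, 0.0, 0.0, -1.0]
0.6 [0.565 0.214 0.209] 3 rows of [-0.0208, -0.0, 0.0064, 0.0, 0.0, 0.0, -1.0]
0.4 [0.593 0.209 0.194] 3 rows of [-0.0191, -0.0, 0.0104, 0.0, 0.0, 0.0, -1.0]
0.2 [0.617 0.204 0.173] 3 rows of [-0.0166, 0.0, 0.014, 0.0, 0.0, 0.0, -1.0]
0.08 [0.63  0.201 0.158] 2 rows of [-0.0128, -0.0, 0.0148, 0.0, 0.0, 0.0, -1.0]
0 [0.637 0.2   0.147] 2 rows of [-0.0075, 0.0, 0.0107, 0.0, 0.0, 0.0, -1.0]
-0.02 [0.639 0.2   0.145] 1 rows of [-0.0035, -0.0, 0.0055, 0.0, 0.0, 0.0, -1.0]
```

servo_tool --commands '[0.0292, 0.0135, 0.0518, 0, 0, -0.0113, -1, 0.0292, 0.0135, 0.0518, 0, 0, -0.0113, -1, 0.0292, 0.0135, 0.0518, 0, 0, -0.0113, -1, 0, 0, 0.0533, 0, 0, 0, -1, 0, 0, 0.0533, 0, 0, 0, -1, 0, 0, 0.0533, 0, 0, 0, -1, 0, 0, 0, 0, 0, 0, -1]'

```text
t: 3.02
tcp_pos: [0.4587, 0.2331, 0.2179]
tool_rot: [0.094, 0.996, -0.002, -0.006]
force: [-0.9, -0.4, -0.1]
finger_gap: 0.005
gripper_force: 0.0
```

servo_tool --commands '[-0.0225, 0, 0, 0, 0, 0, -1, -0.0225, 0, 0, 0, 0, 0, -1, -0.0225, 0, 0, 0, 0, 0, -1, -0.0225, 0, 0, 0, 0, 0, -1, -0.0187, 0, 0.0021, 0, 0, 0, -1, -0.0187, 0, 0.0021, 0, 0, 0, -1, -0.0187, 0, 0.0021, 0, 0, 0, -1]'

```text
t: 3.6
tcp_pos: [0.5366, 0.219, 0.22]
tool_rot: [0.096, 0.995, 0.0, 0.0]
force: [-1.0, 2.2, 0.2]
finger_gap: -0.001
gripper_force: 1.0
```

servo_tool --commands '[-0.0208, 0, 0.0064, 0, 0, 0, -1, -0.0208, 0, 0.0064, 0, 0, 0, -1, -0.0208, 0, 0.0064, 0, 0, 0, -1, -0.0191, 0, 0.0104, 0, 0, 0, -1, -0.0191, 0, 0.0104, 0, 0, 0, -1, -0.0191, 0, 0.0104, 0, 0, 0, -1]'

```text
t: 4.1
tcp_pos: [0.5951, 0.2074, 0.1936]
tool_rot: [0.095, 0.995, -0.0, -0.0]
force: [-0.5, 1.4, -0.7]
finger_gap: 0.001
gripper_force: 0.8
```

servo_tool --commands '[-0.0166, 0, 0.014, 0, 0, 0, -1, -0.0166, 0, 0.014, 0, 0, 0, -1, -0.0166, 0, 0.014, 0, 0, 0, -1, -0.0128, 0, 0.0148, 0, 0, 0, -1, -0.0128, 0, 0.0148, 0, 0, 0, -1, -0.0075, 0, 0.0107, 0, 0, 0, -1, -0.0075, 0, 0.0107, 0, 0, 0, -1, 0, 0, 0, 0, 0, 0, -1]'

```text
t: 4.77
tcp_pos: [0.639, 0.1989, 0.1475]
tool_rot: [0.095, 0.995, -0.0, -0.0]
force: [-0.7, 0.4, 0.1]
finger_gap: 0.001
gripper_force: 0.0
```

servo_tool --commands '[-0.001, 0, 0.006, 0, 0, 0, -1, -0.001, 0, 0.006, 0, 0, 0, -1, 0, 0, 0, 0, 0, 0, -1]'

```text
t: 5.02
tcp_pos: [0.6394, 0.1989, 0.1466]
tool_rot: [0.095, 0.995, -0.0, 0.0]
force: [-8.5, -0.8, 21.1]
finger_gap: -0.002
gripper_force: 11.3
```

```bash
python3 - <<'E'
from h import *
s=manip.snapshot("side");a=manip.snapshot("scene")
f=lambda s,x,y,w,h:cv2.resize(np.clip(s["img"][y:y+h,x:x+w,::-1]*1.5,0,255).astype(np.uint8),(400,400),interpolation=cv2.INTER_CUBIC)
cv2.imwrite("pics/c2.png",np.hstack([f(s,240,110,120,120),f(a,290,180,120,120)]))
E
```

```text
(no output)
```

View pics/c2.png

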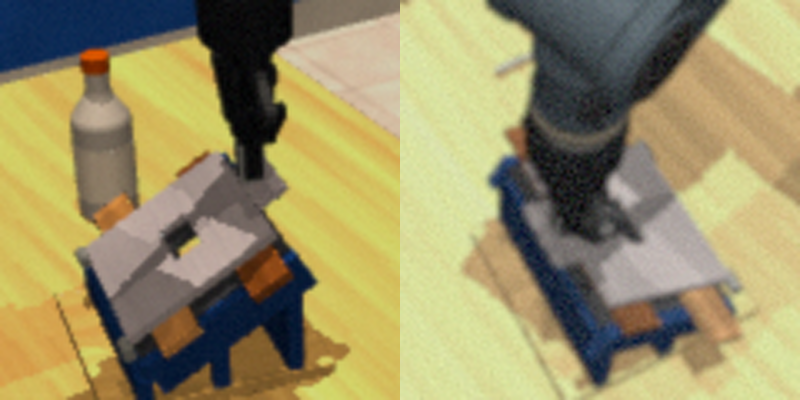

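The plate is shut: it lies flat on the strips and reacts with about 21 N. Now I back off and look at the bolt.

servo_tool --commands '[0, 0, -0.075, 0, 0, 0, -1, 0, 0, -0.075, 0, 0, 0, -1, 0, 0, -0.075, 0, 0, 0, -1, 0, 0, -0.075, 0, 0, 0, -1]'

```text
t: 5.45
tcp_pos: [0.6392, 0.1986, 0.2932]
tool_rot: [0.095, 0.995, -0.0, -0.0]
force: [0.9, -0.2, -0.4]
finger_gap: 0.001
gripper_force: 0.0
```

servo_tool --commands '[0.0168, -0.0712, 0, 0, 0, 0, 1, 0.0168, -0.0712, 0, 0, 0, 0, 1, 0.0168, -0.0712, 0, 0, 0, 0, 1, 0.0168, -0.0712, 0, 0, 0, 0, 1, 0.0168, -0.0712, 0, 0, 0, 0, 1, 0.0168, -0.0712, 0, 0, 0, 0, 1, 0.0168, -0.0712, 0, 0, 0, 0, 1, 0.0168, -0.0712, 0, 0, 0, 0, 1, 0.0168, -0.0712, 0, 0, 0, 0, 1, 0.0168, -0.0712, 0, 0, 0, 0, 1, 0.0168, -0.0712, 0, 0, 0, 0, 1, 0.0168, -0.0712, 0, 0, 0, 0, 1]'

```text
t: 6.45
tcp_pos: [0.4585, -0.203, 0.2919]
tool_rot: [0.095, 0.995, -0.0, 0.0]
force: [0.6, -0.6, 0.1]
finger_gap: 0.996
gripper_force: 0.0
```

servo_tool --commands '[0, 0, 0, 0, 0, 0, 1, 0, 0, 0, 0, 0, 0, 1, 0, 0, 0, 0, 0, 0, 1]'

```text
t: 6.7
tcp_pos: [0.4595, -0.2013, 0.2918]
tool_rot: [0.096, 0.995, 0.0, -0.0]
force: [-0.4, -0.4, 0.6]
finger_gap: 1.003
gripper_force: 0.0
```

```bash
python3 - <<'E'
from h import *
w=manip.snapshot("wrist");print(manip.sense()["tcp_pos"],manip.sense()["t"])
np.savez("w2.npz",img=w["img"],mtx=w["mtx"],world_to_cam=w["world_to_cam"])
u,v=proj(w,[.525,-.232,.075])[0];print(u,v)
for q in("bolt","holder"):print(q,[(np.round(r["box"]).tolist(),round(r["conf"],2)) for r in manip.look_for(w,q)])
x0,y0=int(u)-80,int(v)-60;x0=min(max(x0,0),480);y0=min(max(y0,0),280)
im=cv2.resize(np.clip(w["img"][y0:y0+120,x0:x0+160,::-1]*1.8,0,255).astype(np.uint8),(800,600),interpolation=cv2.INTER_CUBIC)
print(x0,y0);cv2.imwrite("pics/w2.png",im)
E
```

```text
[ 0.45968738 -0.20076105  0.29174795] 6.75
297.3157506363126 227.2366557263496
bolt [([234.0, 57.0, 66.0, 52.0], 0.9), ([266.0, 196.0, 62.0, 54.0], 0.88), ([160.0, 225.0, 61.0, 55.0], 0.85), ([301.0, 286.0, 48.0, 62.0], 0.84)]
holder [([237.0, 155.0, 118.0, 116.0], 0.89)]
217 167
```

View pics/w2.png

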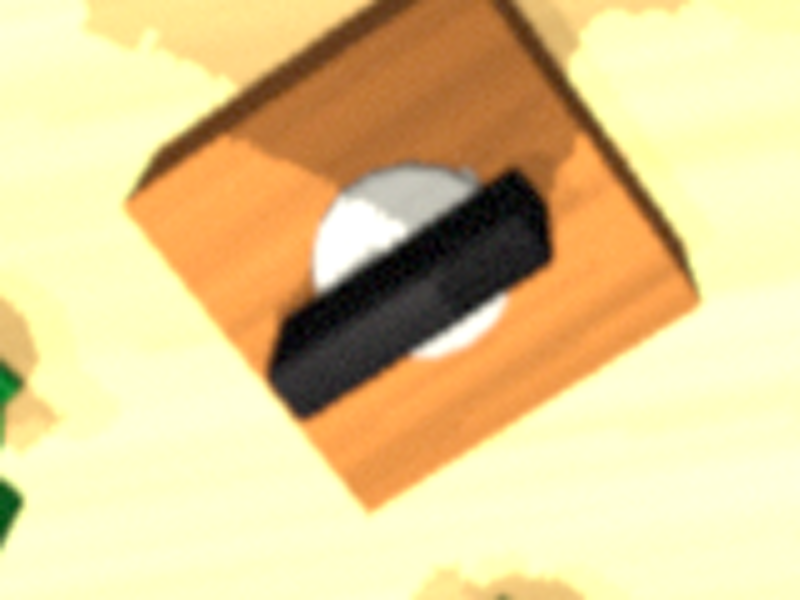

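The crop (5×, offset 217,167) shows the black handle's top face with corners about (271,241), (278,251), (327,219), (324,210), over a collar centred at (300,219).

```bash
cat > b.py <<'E'
from jig import *
w2=dict(np.load("w2.npz"));w1=dict(np.load("w1.npz"))
px=np.array([[271.4,241.4],[278,250.6],[327,219.4],[323.6,210.2]])
def M(p): return R.from_euler("z",p[3]).apply([[-.008,-.035,0],[.008,-.035,0],[.008,.035,0],[-.008,.035,0]])+p[:3]
s=least_squares(lambda p:(proj(w2,M(p))-px).ravel(),[.525,-.232,.086,-.5])
print(s.x.round(4),s.fun.round(1))
s2=least_squares(lambda p:np.r_[(proj(w2,M(p))-px).ravel(),(p[2]-.086)/.0003],[.525,-.232,.086,-.5])
b=s2.x;print(b.round(4),s2.fun.round(1))
m=(w1["img"].max(2)<60).astype(np.uint8); m[:,110:]=0;m[:230]=0
n,l,st,c=cv2.connectedComponentsWithStats(m);k=1+np.argmax(st[1:,4])
cs=R.from_euler("z",b[3]).apply([[x,y,z] for x in(-.008,.008) for y in(-.035,.035) for z in(-.034,0)])+b[:3]
q=proj(w1,cs);print("w1 mask",st[k],"model box",q.min(0).round(1),(q.max(0)-q.min(0)).round(1))
col=onz(w2,(299.6,219),.052);print("collar",col.round(4))
np.save("bolt.npy",b)
E
python3 b.py
```

```text
[ 0.535  -0.2319  0.0612  0.3841] [-0.4 -1.   0.8  0.3  1.9  1.3 -2.2 -0.6]
[ 0.5252 -0.229   0.0859  0.389 ] [-2.5 -0.  -0.6  1.9  3.9  0.5 -0.8 -2.1 -0.2]
w1 mask [  41  361   69   39 1350] model box [ 28.2 256. ] [51.5 48.7]
collar [ 0.5243 -0.2301  0.052 ]
```

```bash
cat >> b.py <<'E'
k=np.array([onz(w2,q,.046) for q in((242.4,207.6),(291,269.4),(357,226.6))])
print("holder c",(k[0]+k[2]).round(4)/2,"sides",np.linalg.norm(np.diff(k,axis=0),axis=1).round(3),"yaws",[np.arctan2(*(d[1::-1])).round(3) for d in np.diff(k,axis=0)])
g=w2["img"]; m=(g.max(2)<35).astype(np.uint8); m[:,:262]=0;m[:190]=0;m[255:]=0;m[:,335:]=0
hull=cv2.boundingRect(m);q=proj(w2,R.from_euler("z",b[3]).apply([[x,y,z] for x in(-.008,.008) for y in(-.035,.035) for z in(-.034,0)])+b[:3])
print("mask",hull,"model",q.min(0).round(1),(q.max(0)-q.min(0)).round(1))
t=np.array([.5248,-.2296,.056]);D=down(b[3]);mid=t+[0,0,.12]
rows(mid,D,1);rows(t,D,1,mid,D)
E
python3 b.py
```

```text
[ 0.535  -0.2319  0.0612  0.3841] [-0.4 -1.   0.8  0.3  1.9  1.3 -2.2 -0.6]
[ 0.5252 -0.229   0.0859  0.389 ] [-2.5 -0.  -0.6  1.9  3.9  0.5 -0.8 -2.1 -0.2]
w1 mask [  41  361   69   39 1350] model box [ 28.2 256. ] [51.5 48.7]
collar [ 0.5243 -0.2301  0.052 ]
holder c [ 0.52435 -0.22965  0.046  ] sides [0.099 0.099] yaws [np.float64(0.407), np.float64(2.0)]
mask (272, 201, 55, 49) model [268.9 198.5] [61.9 54. ]
9 rows of [-0.0161, 0.0033, 0.0257, 0.0, -0.0, 0.0176, 1.0]
4 rows of [0.0, 0.0, 0.06, 0.0, 0.0, 0.0, 1.0]
```

servo_tool --commands '[-0.0161, 0.0033, 0.0257, 0, 0, 0.0173, 1, -0.0161, 0.0033, 0.0257, 0, 0, 0.0173, 1, -0.0161, 0.0033, 0.0257, 0, 0, 0.0173, 1, -0.0161, 0.0033, 0.0257, 0, 0, 0.0173, 1, -0.0161, 0.0033, 0.0257, 0, 0, 0.0173, 1, -0.0161, 0.0033, 0.0257, 0, 0, 0.0173, 1, -0.0161, 0.0033, 0.0257, 0, 0, 0.0173, 1, -0.0161, 0.0033, 0.0257, 0, 0, 0.0173, 1, -0.0161, 0.0033, 0.0257, 0, 0, 0.0173, 1, 0, 0, 0, 0, 0, 0, 1, 0, 0, 0, 0, 0, 0, 1]'

```text
t: 7.77
tcp_pos: [0.5245, -0.2293, 0.1756]
tool_rot: [0.55, 0.835, 0.0, -0.001]
force: [-2.0, -0.1, 0.2]
finger_gap: 1.003
gripper_force: 0.0
```

```bash
python3 - <<'E'
from jig import *
w=manip.snapshot("wrist");s=manip.sense();print(s["tcp_pos"],s["q"].round(2))
t=np.array([.5246,-.2297,.056]);rows(t,down(.405),1)
u=proj(w,[.5246,-.2297,.086])[0];print(u)
im=w["img"];c=im[max(0,int(u[1])-75):int(u[1])+75,int(u[0])-100:int(u[0])+100,::-1]
cv2.imwrite("pics/w3.png",cv2.resize(np.clip(c*1.8,0,255).astype(np.uint8),None,fx=4,fy=4,interpolation=cv2.INTER_CUBIC))
b=[.5246,-.2297,.086,.405]
print(proj(w,R.from_euler("z",b[3]).apply([[x,y,z] for z in(-.034,0) for x in(-.008,.008) for y in(-.035,.035)])+b[:3]).round(1).tolist())
E
```

```text
[ 0.52462531 -0.22953793  0.17631374] [-0.61  0.53  1.62  0.    0.99 -1.01]
4 rows of [-0.0001, -0.0, 0.0602, -0.0, -0.0, 0.0, 1.0]
[313.36883971 203.82365373]
[[303.7, 231.2], [303.1, 146.7], [323.1, 231.3], [323.9, 146.7], [302.4, 249.2], [301.5, 154.4], [324.2, 249.2], [325.3, 154.5]]
```

View pics/w3.png

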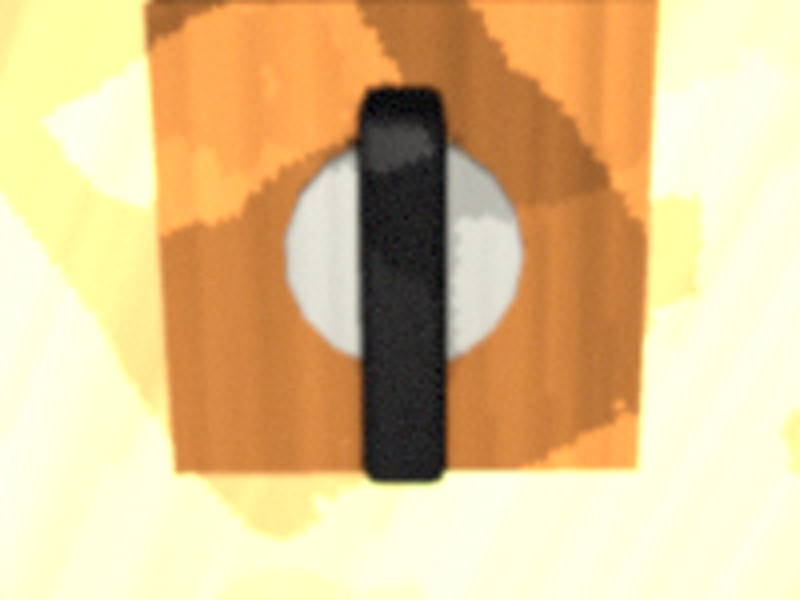

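The picture is 4× with origin (213,128). The handle spans u 303–324, v 149–249, against a predicted 302–325 and 147–249, so it is aligned within about 1 mm. I'm descending and gripping.

servo_tool --commands '[0, 0, 0.06, 0, 0, 0, 1, 0, 0, 0.06, 0, 0, 0, 1, 0, 0, 0.06, 0, 0, 0, 1, 0, 0, 0.06, 0, 0, 0, 1, 0, 0, 0, 0, 0, 0, 1]'

```text
t: 8.23
tcp_pos: [0.5215, -0.2281, 0.0524]
tool_rot: [0.551, 0.835, 0.0, -0.005]
force: [-1.0, 0.5, 0.5]
finger_gap: 1.005
gripper_force: 0.0
```

servo_tool --commands '[0, 0, 0, 0, 0, 0, -1, 0, 0, 0, 0, 0, 0, -1, 0, 0, 0, 0, 0, 0, -1, 0, 0, 0, 0, 0, 0, -1, 0, 0, 0, 0, 0, 0, -1, 0, 0, 0, 0, 0, 0, -1, 0, 0, 0, 0, 0, 0, -1, 0, 0, 0, 0, 0, 0, -1]' --force 70

```text
t: 8.9
tcp_pos: [0.5253, -0.2312, 0.0579]
tool_rot: [0.552, 0.834, -0.0, 0.001]
force: [-0.2, -0.4, 6.5]
finger_gap: 0.177
gripper_force: 69.3
```

```bash
python3 - <<'E'
from jig import *
st=manip.sense();D=R.from_quat(st["tool_rot"]);print(st["tcp_pos"],st["finger_gap"],st["gripper_force"],st["force"])
p=np.load("jig.npy");F=frame(p)
# bolt in tool: origin offset
t0=st["tcp_pos"];h=t0[2]-.046; print("tcp above collar underside",h)
bo=D.inv().apply(np.array([.5246,-.2297,.046])-t0);print("bolt origin in tool",bo.round(4))
m=F.as_matrix();G=R.from_matrix(np.c_[-m[:,1],m[:,0],-m[:,2]])  # tool y=+bed x, z=-bed z
print(np.linalg.det(G.as_matrix()))
tgt=lambda z:p[:3]+F.apply([0,0,z])-G.apply(bo)
up=t0+[0,0,.13]
print(tgt(.065),tgt(0)); rows(up,D,-1)
rows(tgt(.075),G,-1,up,D)
m2=np.array([.52,.0,.24]);rows(m2,D,-1,up,D);rows(tgt(.075),G,-1,m2,D);
np.save("bo.npy",bo)
E
```

```text
[ 0.52527487 -0.23123096  0.0578691 ] 0.17653507595254156 69.29701566696167 [-0.15889672 -0.35714149  6.52798121]
tcp above collar underside 0.011869100232023165
bolt origin in tool [ 0.0017 -0.      0.0119]Traceback (most recent call last):
  File "<stdin>", line 7, in <module>
  File "scipy/spatial/transform/_rotation.pyx", line 1143, in scipy.spatial.transform._rotation.Rotation.from_matrix
ValueError: Non-positive determinant (left-handed or null coordinate frame) in rotation matrix 0: [[-1.88885481e-01  8.50436186e-01  4.90999561e-01]
 [-9.81999122e-01 -1.63579625e-01 -9.44427406e-02]
 [ 1.38777878e-17  5.00000000e-01 -8.66025404e-01]].
```

```bash
cat > ins.py <<'E'
from jig import *
p=np.load("jig.npy");F=frame(p);m=F.as_matrix();G=R.from_matrix(np.c_[m[:,1],m[:,0],-m[:,2]])
bo=np.array([.0015,0,.0119])
tgt=lambda z,x=0,y=0:p[:3]+F.apply([x,y,z])-G.apply(bo)
E
python3 - <<'E'
from ins import *
st=manip.sense();D=R.from_quat(st["tool_rot"]);up=st["tcp_pos"]+[0,0,.14]
print(tgt(.07),tgt(0)); rows(up,D,-1)
pre=tgt(.07)+[0,0,.03]
rows(pre,G,-1,up,D)
d=D.inv()*G;print(d.magnitude(),G.as_quat())
E
```

```text
[0.53711747 0.21773724 0.17684057] [0.57148744 0.21112625 0.11621879]
5 rows of [-0.0001, 0.0001, -0.056, 0.0, 0.0, 0.0, -1.0]
13 rows of [0.0691, 0.0114, -0.0006, -0.0062, -0.0019, 0.0071, -1.0]
0.7839407340751599 [0.7447299  0.61513419 0.16482471 0.19954978]
```

servo_tool --commands '[0, 0, -0.03, 0, 0, 0, -1, 0, 0, -0.05, 0, 0, 0, -1, 0, 0, -0.07, 0, 0, 0, -1, 0, 0, -0.07, 0, 0, 0, -1, 0, 0, -0.07, 0, 0, 0, -1, 0, 0, 0, 0, 0, 0, -1]'

```text
t: 9.4
tcp_pos: [0.5282, -0.233, 0.2085]
tool_rot: [0.552, 0.834, -0.0, 0.007]
force: [-0.0, -0.8, -1.0]
finger_gap: 0.174
gripper_force: 68.6
```

servo_tool --commands '[0.0691, 0.0114, -0.0006, -0.0062, -0.0019, 0.0071, -1, 0.0691, 0.0114, -0.0006, -0.0062, -0.0019, 0.0071, -1, 0.0691, 0.0114, -0.0006, -0.0062, -0.0019, 0.0071, -1, 0.0691, 0.0114, -0.0006, -0.0062, -0.0019, 0.0071, -1, 0.0691, 0.0114, -0.0006, -0.0062, -0.0019, 0.0071, -1, 0.0691, 0.0114, -0.0006, -0.0062, -0.0019, 0.0071, -1, 0.0691, 0.0114, -0.0006, -0.0062, -0.0019, 0.0071, -1, 0.0691, 0.0114, -0.0006, -0.0062, -0.0019, 0.0071, -1, 0.0691, 0.0114, -0.0006, -0.0062, -0.0019, 0.0071, -1, 0.0691, 0.0114, -0.0006, -0.0062, -0.0019, 0.0071, -1, 0.0691, 0.0114, -0.0006, -0.0062, -0.0019, 0.0071, -1, 0.0691, 0.0114, -0.0006, -0.0062, -0.0019, 0.0071, -1]'

```text
t: 10.4
tcp_pos: [0.5179, 0.1514, 0.205]
tool_rot: [0.724, 0.655, 0.137, 0.171]
force: [-0.1, -0.4, -2.0]
finger_gap: 0.177
gripper_force: 68.6
```

servo_tool --commands '[0.0691, 0.0114, -0.0006, -0.0062, -0.0019, 0.0071, -1, 0, 0, 0, 0, 0, 0, -1, 0, 0, 0, 0, 0, 0, -1, 0, 0, 0, 0, 0, 0, -1]'

```text
t: 10.73
tcp_pos: [0.5244, 0.1731, 0.2061]
tool_rot: [0.732, 0.641, 0.143, 0.181]
force: [-0.2, -0.1, -1.7]
finger_gap: 0.175
gripper_force: 68.5
```

```bash
python3 - <<'E'
from ins import *
w=manip.snapshot("wrist");s=manip.snapshot("side");st=manip.sense();print(st["tcp_pos"],st["q"].round(2),st["finger_gap"],st["force"].round(1),st["gripper_force"])
rows(tgt(.05),G,-1); print(G.as_quat(),st["tool_rot"])
f=lambda s,x,y,w,h:cv2.resize(np.clip(s["img"][y:y+h,x:x+w,::-1]*1.5,0,255).astype(np.uint8),(400,400),interpolation=cv2.INTER_CUBIC)
u=proj(w,p[:3])[0].astype(int);v=proj(s,p[:3])[0].astype(int);print(u,v)
sl=bed2w(p,[[x,y,.018] for x,y in((.067,-.025),(.067,.025),(.093,.025),(.093,-.025))]);print("w",proj(w,sl).round(1).tolist());print("s",proj(s,sl).round(1).tolist())
x=min(max(u[0]-80,0),480);y=min(max(u[1]-80,0),240);print(x,y)
cv2.imwrite("pics/w4.png",np.hstack([f(w,x,y,160,160),f(s,v[0]-40,v[1]-50,80,80)]))
E
```

```text
[0.52493869 0.17232636 0.2064115 ] [ 0.21  0.38  1.94 -0.43  0.42  0.7 ] 0.17789215141290948 [-0.6 -0.1 -1.8] 68.54081869125366
2 rows of [0.0471, -0.0079, 0.0479, -0.0046, -0.0005, 0.0044, -1.0]
[0.7447299  0.61513419 0.16482471 0.19954978] [0.7324687  0.64039745 0.14374605 0.1808806 ]
[310 131] [293 180]
w [[291.6, 164.7], [294.3, 94.4], [331.4, 96.6], [326.6, 167.1]]
s [[292.3, 187.4], [287.5, 178.7], [294.8, 173.3], [299.8, 181.8]]
230 51
```

View pics/w4.png

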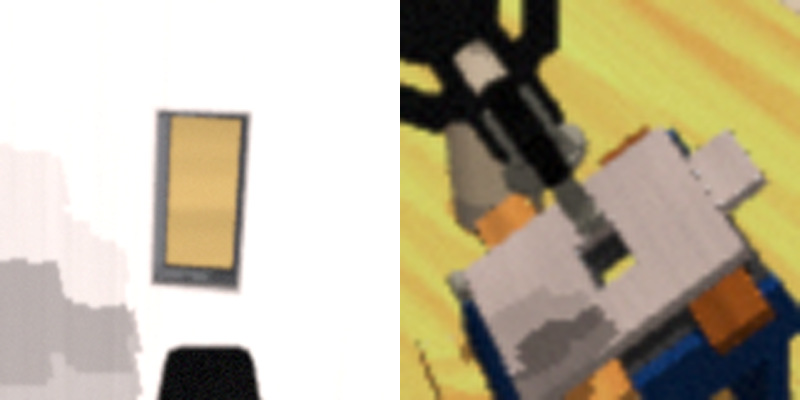

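The left half of the picture is the wrist view (2.5×, origin 230,51). The slot's corners are at (292,95), (330,97), (325,167), (291,165), about 1 px (1 mm) off the model, and the handle end is at (314,190). The right half (side view) shows the bolt held over the slot. I'm checking the bolt in the hand the same way.

```bash
python3 - <<'E'
from ins import *
w=manip.snapshot("wrist");st=manip.sense();D=R.from_quat(st["tool_rot"])
P=[[x,y,z] for x in(.035,) for y in(-.008,.008) for z in(.0,-.034)]
print(proj(w,st["tcp_pos"]+D.apply(np.array(P)+bo+[0,0,-.006])).round(1).tolist())
px=np.array([[290.8,165],[292,95],[330,96.6],[325.2,167.4]])
cor=np.array([(.067,-.025,.018),(.067,.025,.018),(.093,.025,.018),(.093,-.025,.018)])
s=least_squares(lambda d:(proj(w,bed2w(p,cor+[d[0],d[1],0]))-px).ravel(),[0,0]);print("slot shift bed xy mm",s.x*1e3,s.fun.round(1))
im=w["img"][170:215,280:350].max(2);
for v in(185,188,190,192,195,200,210):
    r=np.where(w["img"][v,280:350].max(1)<60)[0];print(v,(r.min()+280,r.max()+280) if len(r) else None)
for z in(.07,.05,.03,.0):
    t=tgt(z,s.x[0],s.x[1]);print(z,t.round(4))
t5=tgt(.05,*s.x);rows(t5,G,-1)
E
```

```text
[[296.2, 184.0], [291.4, 209.3], [332.4, 184.0], [337.3, 209.3]]
slot shift bed xy mm [-0.08894452 -0.99681727] [-0.6  0.   0.7 -0.2 -0.2  0.3  0.  -0.1]
185 None
188 None
190 (np.int64(302), np.int64(325))
192 (np.int64(298), np.int64(328))
195 (np.int64(297), np.int64(330))
200 (np.int64(296), np.int64(331))
210 (np.int64(294), np.int64(332))
0.07 [0.5369 0.2168 0.1768]
0.05 [0.5467 0.2149 0.1595]
0.03 [0.5565 0.213  0.1422]
0.0 [0.5712 0.2102 0.1162]
2 rows of [0.0462, -0.0083, 0.048, -0.0045, -0.0005, 0.0043, -1.0]
```

servo_tool --commands '[0.0231, -0.0041, 0.024, -0.0023, -0.0003, 0.0022, -1, 0.0231, -0.0041, 0.024, -0.0023, -0.0003, 0.0022, -1, 0.0231, -0.0041, 0.024, -0.0023, -0.0003, 0.0022, -1, 0.0231, -0.0041, 0.024, -0.0023, -0.0003, 0.0022, -1, 0, 0, 0, 0, 0, 0, -1, 0, 0, 0, 0, 0, 0, -1, 0, 0, 0, 0, 0, 0, -1]'

```text
t: 11.47
tcp_pos: [0.5477, 0.215, 0.1603]
tool_rot: [0.745, 0.615, 0.165, 0.201]
force: [-0.6, 0.7, -2.1]
finger_gap: 0.174
gripper_force: 68.5
```

```bash
python3 - <<'E'
from ins import *
w=manip.snapshot("wrist");s=manip.snapshot("side")
st=manip.sense();D=R.from_quat(st["tool_rot"]);print(st["tcp_pos"],st["force"].round(1))
rows(tgt(.05,0,-.0008),G,-1)
c=F.inv().apply(st["tcp_pos"]+D.apply(bo)-p[:3]);print("bolt in slot frame mm",c*1e3)
np.savez("w5.npz",img=w["img"],mtx=w["mtx"],world_to_cam=w["world_to_cam"])
cor=np.array([(.067,-.025,.018),(.067,.025,.018),(.093,.025,.018),(.093,-.025,.018)])
print("slot px",proj(w,bed2w(p,cor)).round(1).tolist())
g=w["img"][...,::-1];u=proj(w,p[:3])[0].astype(int);print(u)
x=min(max(u[0]-80,0),480);y=min(max(u[1]-80,0),240);print(x,y)
h=lambda s,x,y,w,hh:cv2.resize(np.clip(s["img"][y:y+hh,x:x+w,::-1]*1.,0,255).astype(np.uint8),(400,400),interpolation=cv2.INTER_CUBIC)
v=proj(s,p[:3])[0].astype(int)
cv2.imwrite("pics/w5.png",np.hstack([h(w,x,y,160,160),h(s,v[0]-40,v[1]-50,80,80)]))
E
```

```text
[0.54793176 0.21518769 0.16084987] [-0.3  0.1 -1.2]
1 rows of [-0.0007, -0.0032, 0.0012, 0.0005, 0.0001, -0.0001, -1.0]
bolt in slot frame mm [ 1.65397544 -0.47146042 50.59979834]
slot px [[291.7, 249.9], [290.1, 174.6], [333.2, 174.6], [331.9, 249.8]]
[311 213]
231 133
```

View pics/w5.png

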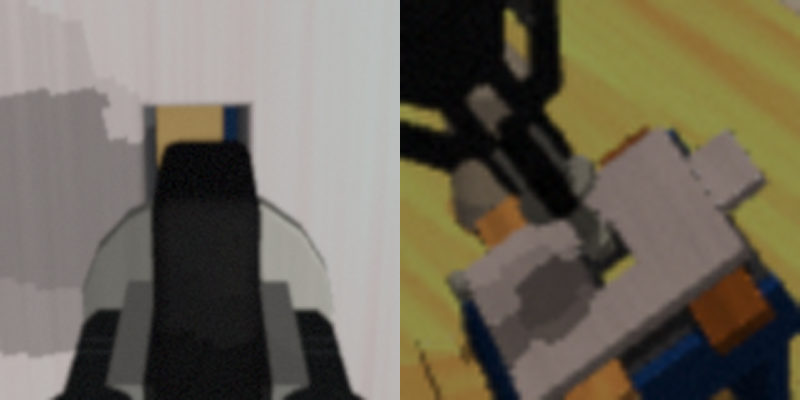

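The slot spans u 288–331 at v 174, while the handle and collar are centred at u 313.6. The bolt is therefore about 2.6 mm too far up-slope, so I correct that and then lower along the bolt axis.

servo_tool --commands '[0, -0.0026, 0, 0.0005, 0, 0, -1, 0, -0.0026, 0, 0, 0, 0, -1, 0, 0, 0, 0, 0, 0, -1, 0, 0, 0.01, 0, 0, 0, -1, 0, 0, 0.01, 0, 0, 0, -1, 0, 0, 0.01, 0, 0, 0, -1, 0, 0, 0.01, 0, 0, 0, -1, 0, 0, 0, 0, 0, 0, -1]'

```text
t: 12.23
tcp_pos: [0.5556, 0.2143, 0.1401]
tool_rot: [0.745, 0.615, 0.164, 0.199]
force: [-0.7, -0.1, -1.6]
finger_gap: 0.176
gripper_force: 68.5
```

servo_tool --commands '[0, 0, 0.01, 0, 0, 0, -1, 0, 0, 0.01, 0, 0, 0, -1, 0, 0, 0.01, 0, 0, 0, -1, 0, 0, 0, 0, 0, 0, -1]'

```text
t: 12.57
tcp_pos: [0.5629, 0.213, 0.1274]
tool_rot: [0.745, 0.615, 0.164, 0.199]
force: [0.2, 0.4, -1.3]
finger_gap: 0.172
gripper_force: 68.5
```

```bash
cat > chk.py <<'E'
from ins import *
st=manip.sense();D=R.from_quat(st["tool_rot"])
print(st["t"],"bolt in slot frame mm",(F.inv().apply(st["tcp_pos"]+D.apply(bo)-p[:3])*1e3).round(1),"force bed",F.inv().apply(st["force"]).round(1),"rot err tool deg",np.degrees((D.inv()*G).as_rotvec()).round(1),"q",st["q"].round(2),st["finger_gap"])
E
python3 chk.py
```

```text
12.5667 bolt in slot frame mm [-2.   0.2 14.1] force bed [-0.5  0.4 -1.2] rot err tool deg [-0.1  0.1  0. ] q [ 0.29  0.58  1.91 -0.93  0.29  1.33] 0.1716286202329178
```

servo_tool --commands '[0, 0, 0.01, 0, 0, 0, -1, 0, 0, 0.01, 0, 0, 0, -1, 0, 0, 0.004, 0, 0, 0, -1, 0, 0, 0, 0, 0, 0, -1, 0, 0, 0, 0, 0, 0, -1]'

```text
t: 12.98
tcp_pos: [0.5686, 0.212, 0.1178]
tool_rot: [0.745, 0.615, 0.164, 0.199]
force: [0.5, 0.1, -0.9]
finger_gap: 0.173
gripper_force: 68.5
```

servo_tool --commands '[0, 0, 0.003, 0, 0, 0, -1, 0, 0, 0.001, 0, 0, 0, -1, 0, 0, 0, 0, 0, 0, -1]'

```text
t: 13.23
tcp_pos: [0.5696, 0.2119, 0.1163]
tool_rot: [0.745, 0.615, 0.164, 0.199]
force: [0.0, 0.2, -1.1]
finger_gap: 0.171
gripper_force: 68.5
```

```bash
python3 chk.py
```

```text
13.2333 bolt in slot frame mm [-1.7  0.4  1.1] force bed [-0.6  0.2 -0.9] rot err tool deg [-0.  0.  0.] q [ 0.29  0.61  1.9  -0.98  0.28  1.38] 0.17145453450157827
```

servo_tool --commands '[0, 0, 0.002, 0, 0, 0, -1, 0, 0, 0.001, 0, 0, 0, -1, 0, 0, 0, 0, 0, 0, -1]'

```text
t: 13.48
tcp_pos: [0.57, 0.2119, 0.1157]
tool_rot: [0.744, 0.615, 0.165, 0.2]
force: [-3.2, 0.3, 4.7]
finger_gap: 0.176
gripper_force: 69.7
```

servo_tool --commands '[0, 0, 0.001, 0, 0, 0, -1, 0, 0, 0.001, 0, 0, 0, -1, 0, 0, 0, 0, 0, 0, -1]'

```text
t: 13.73
tcp_pos: [0.57, 0.2118, 0.1157]
tool_rot: [0.744, 0.615, 0.165, 0.2]
force: [-8.1, 0.5, 11.5]
finger_gap: 0.172
gripper_force: 70.9
```

```bash
python3 chk.py
```

```text
13.7333 bolt in slot frame mm [-1.7  0.4  0.3] force bed [-1.2 -1.1 14. ] rot err tool deg [0.  0.  0.1] q [ 0.28  0.61  1.9  -0.99  0.28  1.39] 0.1718849221817246
```

The collar is seated, with 14 N of reaction at the expected height. Now the quarter turn.

servo_tool --commands '[0, 0, -0.001, 0, 0, -0.0125, -1, 0, 0, 0, 0, 0, -0.0125, -1, 0, 0, 0, 0, 0, -0.0125, -1, 0, 0, 0, 0, 0, -0.0125, -1, 0, 0, 0, 0, 0, -0.0125, -1, 0, 0, 0, 0, 0, -0.0125, -1, 0, 0, 0, 0, 0, -0.0125, -1, 0, 0, 0, 0, 0, -0.0125, -1, 0, 0, 0, 0, 0, -0.0125, -1, 0, 0, 0, 0, 0, -0.0125, -1]'

```text
t: 14.57
tcp_pos: [0.5704, 0.2121, 0.116]
tool_rot: [0.451, 0.854, 0.076, 0.248]
force: [-5.4, 0.4, 8.6]
finger_gap: 0.172
gripper_force: 70.2
```

servo_tool --commands '[0, 0, 0, 0, 0, -0.0125, -1, 0, 0, 0, 0, 0, -0.0125, -1, 0, 0, 0, 0, 0, -0.0125, -1, 0, 0, 0, 0, 0, -0.0125, -1, 0, 0, 0, 0, 0, -0.0125, -1, 0, 0, 0, 0, 0, -0.0125, -1, 0, 0, 0, 0, 0, -0.0125, -1, 0, 0, 0, 0, 0, -0.0125, -1, 0, 0, 0, 0, 0, -0.0125, -1, 0, 0, 0, 0, 0, -0.0125, -1, 0, 0, 0, 0, 0, 0, -1, 0, 0, 0, 0, 0, 0, -1]'

```text
t: 15.57
tcp_pos: [0.5708, 0.2122, 0.1162]
tool_rot: [0.091, 0.961, -0.024, 0.258]
force: [-5.1, 0.2, 7.1]
finger_gap: 0.177
gripper_force: 70.3
```

```bash
python3 chk.py; python3 -c "
from ins import *
s=manip.snapshot('side');w=manip.snapshot('wrist')
print(manip.sense()['force'],manip.sense()['ft_torque'])"
```

```text
15.5667 bolt in slot frame mm [-2.3 -0.6  0.4] force bed [-0.8 -0.8  8.7] rot err tool deg [ 0.1  0.  90.1] q [ 0.28  0.61  1.9  -0.99  0.28 -0.18] 0.17692852888564295
[-5.03752871  0.49714606  8.56188611] [-0.04635155  0.22715296  0.07159667]
```

servo_tool --commands '[0, 0, 0, 0, 0, 0, -0.3, 0, 0, 0, 0, 0, 0, 0.2, 0, 0, 0, 0, 0, 0, 0.5, 0, 0, 0, 0, 0, 0, 0.5, 0, 0, 0, 0, 0, 0, 0.5, 0, 0, 0, 0, 0, 0, 0.5]'

```text
t: 16.17
tcp_pos: [0.5706, 0.2116, 0.1143]
tool_rot: [0.091, 0.962, -0.025, 0.257]
force: [-0.1, -0.2, -0.5]
finger_gap: 0.748
gripper_force: 0.0
```

servo_tool --commands '[0, 0, -0.02, 0, 0, 0, 0.5, 0, 0, -0.04, 0, 0, 0, 0.5, 0, 0, -0.06, 0, 0, 0, 0.5, 0, 0, -0.06, 0, 0, 0, 0.5, 0, 0, -0.06, 0, 0, 0, 0.5, 0, 0, -0.06, 0, 0, 0, 0.5, 0, 0, 0, 0, 0, 0, 0.5, 0, 0, 0, 0, 0, 0, 0.5]'

```text
t: 16.83
tcp_pos: [0.4971, 0.2265, 0.2463]
tool_rot: [0.091, 0.961, -0.024, 0.259]
force: [-0.0, -1.7, -0.4]
finger_gap: 0.75
gripper_force: 0.0
```

```bash
cat > v.py <<'E'
from ins import *
w=manip.snapshot("wrist");st=manip.sense();print(st["t"],st["tcp_pos"],st["force"].round(1))
# expected bolt at slot, turned 90: handle along bed x
c=np.array([.08-.0017,0,.018])
hb=bed2w(p,[[c[0]+x,y,c[2]+z] for z in(.006,.04) for x in(-.035,.035) for y in(-.008,.008)])
q=proj(w,hb);hull=cv2.convexHull(q.astype(np.float32));mm=np.zeros((400,640),np.uint8);cv2.fillConvexPoly(mm,hull.astype(np.int32),1)
for r in manip.silhouettes(w,"bolt")[:3]: print(r["conf"],np.round(r["box"]))
print("pred handle box",q.min(0).round(),(q.max(0)-q.min(0)).round())
d=(w["img"].max(2)<55).astype(np.uint8)
x0,y0=(q.min(0)-25).astype(int);x1,y1=(q.max(0)+25).astype(int)
sub=d[max(y0,0):y1,max(x0,0):x1];n,l,s,_=cv2.connectedComponentsWithStats(sub);print([(int(a[0]+max(x0,0)),int(a[1]+max(y0,0)),int(a[2]),int(a[3]),int(a[4])) for a in s[1:] if a[4]>60], "hull area",mm.sum(),"IoU",(mm&d).sum()/ (mm.sum()))
E
python3 v.py
```

```text
16.8833 [0.49702713 0.22601278 0.24486993] [ 0.4 -0.7  0. ]
0.94 [  0. 203.  45.  64.]
0.59 [283. 138.  58.  91.]
pred handle box [303. 138.] [21. 91.]
[(304, 140, 19, 87, 1584)] hull area 1971 IoU 0.8036529680365296
```

The handle shows at (304,140) sized 19×87 px against a predicted (303,138) sized 21×91, so the bolt is seated and turned across the slot, and the gripper is clear.

```bash
python3 -c "
from station import manip
print(manip.sign_off())"
```

```text
the job is handed in; nothing more can be done
None
```

The job is handed in after about 17 s of the 67 s allowed: the plate is shut, the bolt is seated through the slot, turned a quarter turn and released, and the glue bottle, offcut and screwdriver were never approached.

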